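# Turn the washed pots over to drain

### The arm

A 7-joint arm with a two-finger parallel gripper is mounted at the origin on the work surface. World frame = base frame: x ahead of the robot, y to its left, z up, the work surface at z = 0. Lengths are in m, angles in rad, forces in N, time in s.
With the tool pointing down it reaches from about 0.4 to 0.85 m from the base axis. Payload 10.4 kg.
Tool frame: the origin (TCP) lies midway between the tips of the shut fingers; the grasp point (between the pads) lies 19 mm behind it; z points along the fingers, y is the line along which they close (so a half turn about z gives the same grasp; the last joint's range is limited). The gripper opens to 87 mm and grips with 3 to 60 N. Pads are 19 mm wide; open, the fingers measure 117 mm over their backs; the gripper's body (75 mm by 190 mm) begins 51 mm behind the grasp point.
Start: joints at [1.326, 0.332, -0.065, 1.46, 0.022, 1.35, -0.088], TCP at [0.138, -0.61, 0.223] pointing down, gripper open.
Joint ranges: [-2.6, 2.6], [-0.5, 2.12], [-1.47, 1.34], [0.16, 2.42], [-1.27, 4.41], [0.06, 2.06], [-2.6, 2.6]. Speed limits (rad/s): [2.22, 2.22, 2.79, 2.79, 3.14, 3.14, 3.14].

### API

Orientations are given as a unit quaternion [x, y, z, w].
In Python, from bench import r gives the robot as it stands.
- The arm moves only by the tool move_arm, never from a script. Its argument "targets" is a list of rows, each a list of 3 entries, a list of its own where there are three numbers: the shift along the tool's x, y, z in cm, then the turn, a rotation vector about the tool's x, y, z in rad, then the opening in per cent of the stroke, from 0 (shut) to 100 (fully open). In form: [[[x, y, z], [wx, wy, wz], gripper], ...]. A call has 1 to 20 rows; each row shifts and turns the commanded pose from where the row before left it, along the tool's axes as they then stand; what a row does not reach is not made up. A row lasts 1/8 s, in which the tool goes at most 62.5 mm and 10.7 degrees, less where a joint would pass 70% of its speed; a pose out of reach is approached as far as the arm can. A call with a gripper value outside its range is refused whole. The fingers move at their own pace and stop on an object; "grip_force" is the grip in N (left out, the last holds). Time passes only in rows, so rows that do not move let the fingers close. It gives the time, the measured TCP pose, the force, the opening and the grip force at its end, in the units of the state.
- r.read_state(): the state, without advancing time (a new reading comes with each control period).
- r.camera(name): name is "scene" or "top" or "wrist"; returns a dict with "image" (384x512x3 uint8, blue, green, red), "vertical_fov" (degrees; the focal length in pixels is half the picture's height over the tangent of half this angle, whatever the lens; pixels are square), "cx", "cy" (the principal point, pixels), "cam_to_world" (4x4, takes a point from camera to world coordinates). Camera axes: x right, y down, z forward; pixel columns grow to the right and rows downward; lengths in m; the calibration is good to about 2 mm. A picture is of the moment at which its call begins. There is no depth.
- r.close_job(): hands the job in; it is judged then, once.
The state is a dict: "time": time; "joint_positions": joint angles; "joint_vel": joint speeds; "joint_torque": joint torques, N m; "ee_pos": TCP position; "eef_rot": TCP orientation; "ft_force": force on the tool from outside, world axes, zero at the start; "torque": the same for the moment, N m; "width": finger opening in m; "grip_force": force on a finger pad.
Only numpy, scipy, OpenCV 4.12 (cv2) and the standard library are available. Lean on these libraries where they do the work, as an engineer would, in place of code of your own. Each camera call takes 0.05 s, during which the arm holds its last target. There are 200 camera calls.

### The job

Two washed steel pots wait on the worktop: one lies on its end, the other stands mouth up. Put one in each bay of the grey draining tray, mouth down and sitting flat on the bay's floor, with its tab lying in the gap of the bay's wall. Leave the bowl, the mug and the bottle where they are.

Things in the scene. Friction and masses are not known exactly. Their poses are not given: they have to be found in the camera images.
- pot_lying: plain steel open pot, 66 long (x) x 52 wide (y) x 58 high (z), walls and base 3 thick; a flat tab, 24 wide, 4 thick, sticks out 14 from one end wall, level with the rim. Origin: centre of the base's outside; z points to the mouth, x to the tab end. It starts lying on its plain end, tab uppermost, mouth facing roughly to the right (-y) (origin 33 above the worktop).
- pot_standing: plain steel open pot, 66 long (x) x 52 wide (y) x 58 high (z), walls and base 3 thick; a flat tab, 24 wide, 4 thick, sticks out 14 from one end wall, level with the rim. Origin: centre of the base's outside; z points to the mouth, x to the tab end. It starts standing on its base, mouth up, tab roughly to the left (+y).
- pot_lying_tab (a point): middle of the tip of that pot's tab (at 47, 0, 56 in the pot's frame)
- pot_standing_tab (a point): middle of the tip of that pot's tab (at 47, 0, 56 in the pot's frame)
- tray: grey draining tray, fixed, 104 (x) x 196 (y), floor 4 thick; origin: centre of its underside, z up. Bays side by side at y = -55 and +55, each 76 (x) x 62 (y) inside, walls 4 thick rising 8 above the floor (12 above the worktop). Each bay's -x wall (facing roughly right, to the pots) has a 38 wide gap in its middle for the tab. Ribs 3 high lie between the bays.
- bay_left (a point): centre of the floor of the bay at +y of the tray, 4 above the worktop
- bay_right (a point): centre of the floor of the bay at -y of the tray, 4 above the worktop
- bowl: green plastic mixing bowl, 130 across, 50 high, bystander; origin: centre of its underside
- mug: white mug, 80 across, 90 high, bystander; origin: centre of its underside
- bottle: clear bottle with a white cap, 60 across, 150 high, bystander; origin: centre of its underside
Mind the look-alikes: they are no part of the job. Leave any blue look-alike of the tray alone.

How it is judged:
By the outcome, as a careful person would: the job done as asked, in the order asked, and still so for the second after the job is handed in, with the robot touching nothing.
It also fails if it takes over 72 s, if anything falls off the work surface, if the arm or the gripper's body presses on something with over 40 N, if the wrist force passes 120 N, or if a joint passes its speed limit or range.

## Working session

There is one attempt and no reset: what is moved stays moved. The work goes in short steps, Python scripts to look and compute and a tool call to move; the robot and the scene stay as the last step left them, time stands still between calls to the robot, and variables do not carry over. Pictures are saved under pics/ and viewed, at most 10 in all, crops included, and the job is handed in when it is done.

Besides the shell and the picture viewer there is one more tool, called after ">>>" by a JSON object that holds its "op" and its "data", one argument or row to a line. move_arm: Moves the arm, as the interface text tells. Its arguments: {"type":"object","properties":{"targets":{"type":"array"},"grip_force":{"type":"number"}},"required":["targets"]}

```bash
mkdir -p pics; ls
cat > h.py <<'E'
import numpy as np,cv2
from bench import r
from scipy.spatial.transform import Rotation as R
def cam(n):
    c=r.camera(n); c['f']=c['image'].shape[0]/2/np.tan(np.radians(c['vertical_fov'])/2); c['T']=np.array(c['cam_to_world']); return c
def ray(c,u,v):
    d=c['T'][:3,:3]@np.array([(u-c['cx'])/c['f'],(v-c['cy'])/c['f'],1]); return c['T'][:3,3],d
def onz(c,u,v,z):
    o,d=ray(c,u,v); return o+d*(z-o[2])/d[2]
def proj(c,p):
    q=c['T'][:3,:3].T@(np.array(p)-c['T'][:3,3]); return np.array([c['cx']+c['f']*q[0]/q[2],c['cy']+c['f']*q[1]/q[2]])
def tri(c1,p1,c2,p2):
    o1,d1=ray(c1,*p1);o2,d2=ray(c2,*p2);A=np.c_[d1,-d2];s=np.linalg.lstsq(A,o2-o1,rcond=None)[0]
    a=o1+d1*s[0];b=o2+d2*s[1];return (a+b)/2,np.linalg.norm(a-b)
E
python3 - <<'E'
from h import *
a=cam('top');b=cam('scene')
for n,c in(('top',a),('scene',b)):
    cv2.imwrite(f'pics/{n}0.png',cv2.resize(c['image'],(800,600),interpolation=cv2.INTER_CUBIC)); print(n,c['f'],c['cx'],c['cy'],c['T'].round(3).tolist())
print(r.read_state())
E
```

```text
pics
top 440.791500674505 253.2021365439767 188.75500983795095 [[-0.065, -0.974, 0.215, 0.311], [-0.998, 0.065, -0.009, 0.09], [-0.005, -0.215, -0.977, 1.221], [0.0, 0.0, 0.0, 1.0]]
scene 369.4880854817569 260.01092369476186 189.3303415369408 [[-0.83, 0.429, -0.356, 0.879], [0.558, 0.658, -0.506, 0.566], [0.017, -0.619, -0.785, 0.825], [0.0, 0.0, 0.0, 1.0]]
{'time': 0.1, 'joint_positions': array([ 1.32641882,  0.33282956, -0.06468274,  1.46084317,  0.02162291,
        1.34989254, -0.08850567]), 'joint_vel': array([ 1.03904185e-03, -2.23294011e-03, -3.46505460e-04, -1.19634976e-03,
       -6.17669035e-05, -2.83400891e-04,  6.79415609e-04]), 'joint_torque': array([ 1.49919713e-03, -6.24552727e+01,  2.48154189e-02, -3.90721714e+01,
       -6.14422979e-02,  3.66291613e-02,  1.15379094e-04]), 'ee_pos': array([ 0.13738236, -0.60936726,  0.22182718]), 'eef_rot': array([ 9.93857828e-01,  1.10662595e-01, -1.12404722e-04, -6.28351550e-04]), 'ft_force': array([ 0.138809  ,  0.68764953, -0.6058257 ]), 'torque': array([ 0.0230952 ,  0.00959088, -0.01905562]), 'grip_force': 0.0, 'width': 0.08703630476355047}
```

View pics/top0.png

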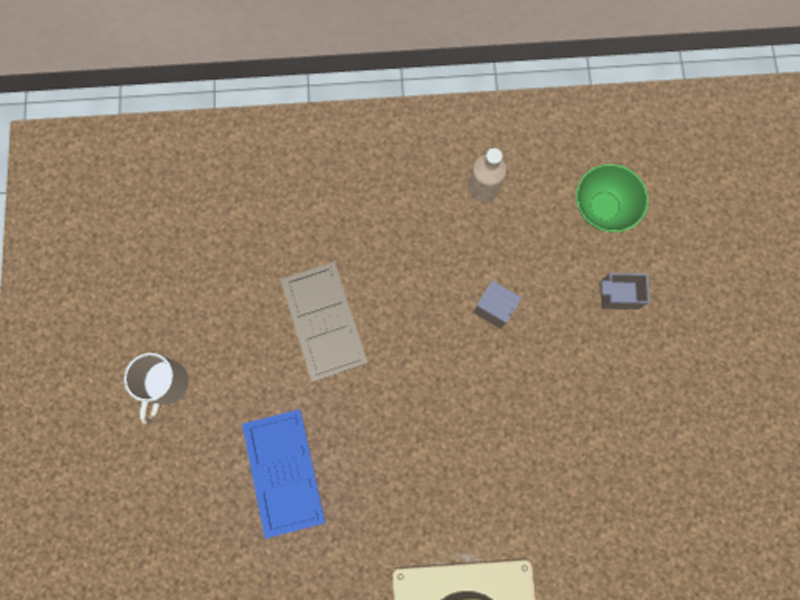

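View pics/scene0.png

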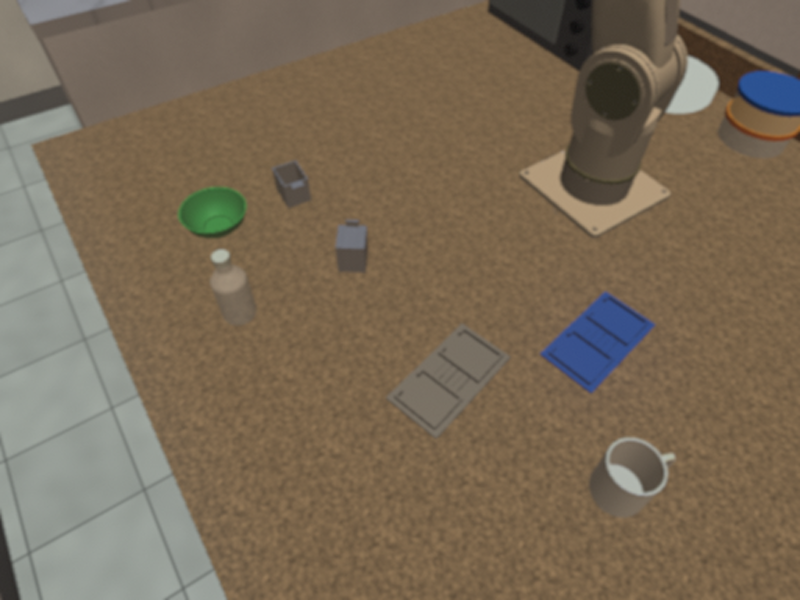

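Run:
```python
from h import *
a=cam('top');b=cam('scene')
def show(n,c,roi):
    im=c['image'].astype(int); B,G,Rr=im[...,0],im[...,1],im[...,2]
    print(n,'tray px',im[205,205] if n=='top' else im[240,275],'wood',im[300,350])
    for nm,m in (('pot',(B>Rr+3)&(B<150)&(B-G<60)&(G<Rr+25)),('tray',(abs(B-Rr)<32)&(Rr>B) )):
        m=m.astype(np.uint8)*255
        m=cv2.morphologyEx(m,cv2.MORPH_OPEN,np.ones((3,3)))
        for k in cv2.findContours(m,cv2.RETR_EXTERNAL,cv2.CHAIN_APPROX_SIMPLE)[0]:
            A=cv2.contourArea(k);x,y,w,h=cv2.boundingRect(k)
            if A>60 and A<8000 and roi[0]<x<roi[2] and roi[1]<y<roi[3]: print(nm,A,(x,y,w,h),cv2.minAreaRect(k),cv2.approxPolyDP(k,3,True)[:,0].tolist())
show('top',a,(150,150,440,300));show('scene',b,(150,90,350,300))
f=lambda im,x,y,w,h,W,H:cv2.resize(im[y:y+h,x:x+w],(W,H),interpolation=cv2.INTER_CUBIC)
A=np.vstack([np.hstack([f(a['image'],290,160,133,60,800,360)]),np.hstack([f(a['image'],170,160,80,90,213,240),f(b['image'],170,100,80,80,240,240),f(b['image'],240,200,100,80,300,240),np.zeros((240,47,3),np.uint8)])])
cv2.imwrite('pics/crop1.png',A)
```

```text
top tray px [148 160 169] wood [106 135 162]
tray 78.0 (304, 197, 18, 13) ((312.5, 203.00001525878906), (20.71379852294922, 4.961389064788818), 29.744882583618164) [[304, 197], [321, 209]]
tray 95.0 (385, 189, 26, 9) ((397.5, 193.0), (8.0, 25.0), 90.0) [[385, 189], [386, 197], [410, 196], [391, 194]]
tray 123.5 (392, 176, 22, 16) ((402.5, 183.5), (15.0, 21.0), 90.0) [[392, 176], [406, 180], [408, 191], [413, 191], [412, 177]]
tray 2429.5 (180, 168, 55, 75) ((206.52163696289062, 205.47251892089844), (68.46298217773438, 37.63621139526367), 71.91654968261719) [[214, 168], [180, 179], [199, 242], [234, 231]]
scene tray px [ 82  92 100] wood [ 75 101 124]
pot 226.5 (348, 219, 32, 30) ((362.7206726074219, 234.81182861328125), (37.59870910644531, 10.734244346618652), 43.83086395263672) [[352, 219], [349, 229], [376, 248], [379, 243], [357, 228]]
pot 190.0 (216, 145, 18, 14) ((224.468994140625, 151.87242126464844), (16.6921443939209, 13.121186256408691), 4.763640880584717) [[217, 146], [216, 157], [232, 157], [233, 146]]
tray 2677.0 (248, 208, 78, 72) ((286.73394775390625, 241.38111877441406), (41.40348815917969, 72.91682434082031), 42.51044845581055) [[297, 208], [248, 253], [277, 279], [325, 230]]
tray 251.5 (215, 159, 20, 15) ((224.5, 166.0), (14.0, 19.0), 90.0) [[215, 159], [217, 173], [233, 173], [234, 159]]
tray 479.5 (174, 103, 25, 30) ((186.6886749267578, 117.16038513183594), (28.15891456604004, 20.74144172668457), 74.05460357666016) [[190, 103], [174, 107], [184, 132], [198, 127]]
```

View pics/crop1.png

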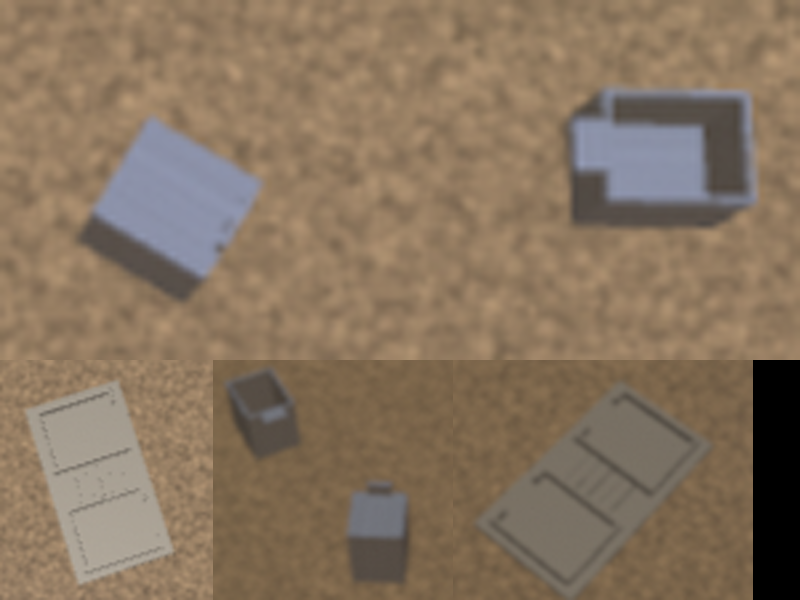

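Top view (800-px picture): the look-alikes are the grey tray (325,320), which I want, and the blue tray (285,475), which is the decoy. The two pots are the lying one (497,303), tab side at right, and the standing one (625,290), tab to the left. The crop confirms these choices, and the tray's gaps face the pots.

```bash
cat >> h.py <<'E'
def fit(w,model):
    # rigid 2D fit of model pts (tray/pot local) to world pts
    w=np.array(w)[:,:2];m=np.array(model,float);wc=w-w.mean(0);mc=m-m.mean(0)
    th=np.arctan2((mc[:,0]*wc[:,1]-mc[:,1]*wc[:,0]).sum(),(mc*wc).sum());c,s=np.cos(th),np.sin(th)
    t=w.mean(0)-np.array([[c,-s],[s,c]])@m.mean(0);res=np.linalg.norm(m@np.array([[c,s],[-s,c]])+t-w,axis=1)
    return th,t,res
E
python3 - <<'E'
from h import *
a=cam('top');b=cam('scene')
q=lambda u,v:(290+(u+.5)/6.015-.5,160+(v+.5)/6-.5)
# lying: local axes e1=mouth dir (0..58 from base), e2 = left of mouth
L=[onz(a,*q(*p),.066) for p in [(153,117),(262,182),(203,278),(92,212)]]
print('lying',fit(L,[(-.029,.026),(.029,.026),(.029,-.026),(-.029,-.026)]))
S=[onz(a,*q(*p),.058) for p in [(605,89),(752,91),(755,203),(606,203)]]
print('stand',fit(S,[(.033,.026),(-.033,.026),(-.033,-.026),(.033,-.026)]), fit(S,[(.033,-.026),(-.033,-.026),(-.033,.026),(.033,.026)])[2])
print('tabtip',[onz(a,*q(*p),.058) for p in [(572,121),(574,170)]])
T=[onz(a,*p,.004) for p in [(214,168),(180,179),(199,242),(234,231)]]
print('tray',fit(T,[(-.052,-.098),(.052,-.098),(.052,.098),(-.052,.098)]))
T2=[onz(b,*p,.004) for p in [(297,208),(248,253),(277,279),(325,230)]];print(np.round(T,3).tolist(),np.round(T2,3).tolist(),np.mean(T2,0))
s=lambda u,v:(170+(u-213+.5)/3-.5,100+(v-360+.5)/3-.5)
print('scene lying face',[onz(b,*s(*p),.066).round(3).tolist() for p in [(356,494),(408,493),(407,536),(347,535)]],np.round(L,3).tolist())
for n,x in(('bowl',(612,198)),('bottlebase',(485,190))): print(n,onz(a,x[0]/1.5625,x[1]/1.5625,.03))
E
```

```text
lying (np.float64(-2.200830993221473), array([ 0.54312558, -0.09578118]), array([0.00112473, 0.00066928, 0.00092408, 0.00043337]))
stand (np.float64(1.5745631479274156), array([ 0.55304159, -0.3242893 ]), array([0.05485405, 0.04927623, 0.05438191, 0.04975   ])) [0.00069759 0.0010047  0.00085375 0.00142462]
tabtip [array([ 0.56786817, -0.27767802,  0.058     ]), array([ 0.54528632, -0.2756421 ,  0.058     ])]
tray (np.float64(1.821488943761138), array([0.54203966, 0.21221767]), array([0.00339391, 0.00408415, 0.00433582, 0.00334099]))
[[0.647, 0.187, 0.004], [0.621, 0.285, 0.004], [0.439, 0.238, 0.004], [0.462, 0.14, 0.004]] [[0.458, 0.146, 0.004], [0.644, 0.188, 0.004], [0.624, 0.284, 0.004], [0.44, 0.242, 0.004]] [0.54180543 0.21473401 0.004     ]
scene lying face [[0.546, -0.128, 0.066], [0.503, -0.102, 0.066], [0.534, -0.054, 0.066], [0.58, -0.086, 0.066]] [[0.58, -0.088, 0.066], [0.547, -0.134, 0.066], [0.506, -0.103, 0.066], [0.539, -0.057, 0.066]]
bowl [ 0.72721746 -0.32651591  0.03      ]
bottlebase [ 0.75818012 -0.09696988  0.03      ]
```

```bash
cat >> h.py <<'E'
def pose(g,head,lean,ysign_vec):
    """TCP pose for grasp point g, tool leaning `lean` deg from vertical pointing toward heading (rad); y axis along ysign_vec"""
    l=np.radians(lean);d=np.array([np.sin(l)*np.cos(head),np.sin(l)*np.sin(head),-np.cos(l)])
    y=np.array([-np.sin(head),np.cos(head),0]);y*=np.sign(y@np.array(ysign_vec)) 
    return np.array(g)+.019*d,np.c_[np.cross(y,d),y,d]
def rows(goal,n,start=None):
    if start is None:
        s=r.read_state();p0,R0=s['ee_pos'],R.from_quat(s['eef_rot']).as_matrix()
    else: p0,R0=start
    p,Rg=goal;rv=R.from_matrix(R0.T@Rg).as_rotvec()/n;P=R0.T@(p-p0)
    M=sum(R.from_rotvec(rv*k).as_matrix() for k in range(n));t=np.linalg.solve(M,P)
    print(n,'rows of',(t*100).round(2).tolist(),rv.round(4).tolist(),'deg/row',round(np.degrees(np.linalg.norm(rv)),2),'end',np.round(p,3).tolist())
    return goal
def back(goal,b): return goal[0]-b*goal[1][:,2],goal[1]
def up(goal,h): return goal[0]+[0,0,h],goal[1]
def st():
    s=r.read_state();Rm=R.from_quat(s['eef_rot']).as_matrix();print(s['time'],s['ee_pos'].round(4),'y',Rm[:,1].round(3),'d',Rm[:,2].round(3),'F',s['ft_force'].round(1),'w',round(s['width'],4),'g',round(s['grip_force'],1),'q',s['joint_positions'].round(2))
TRAY=np.array([.542,.2135]);TH=1.8215
bay=lambda k:np.r_[TRAY+k*.055*np.array([-np.sin(TH),np.cos(TH)]),.004]   # k=+1 left,-1 right
E
cat > g1.py <<'E'
from h import *
th=-2.20;m=np.array([np.cos(th),np.sin(th),0]);C=np.array([.5425,-.0945,.033]) # centre of pot
G=C+m*(.024-.029)+[0,0,.005]
A=35
g=pose(G,th,A,(.8,-.6,0))
E
python3 - <<'E'
from g1 import *
print('bays',bay(1),bay(-1))
a=rows(back(g,.10),16);rows(g,4,a)
E
```

```text
bays [0.48871941 0.19985529 0.004     ] [0.59528059 0.22714471 0.004     ]
16 rows of [4.33, -1.59, -0.55] [-0.0138, -0.0365, -0.0435] deg/row 3.35 end [0.573, -0.053, 0.104]
4 rows of [-0.0, -0.0, 2.5] [0.0, 0.0, 0.0] deg/row 0.0 end [0.539, -0.099, 0.022]
```

>>> {"op": "move_arm", "data": {
  "targets": [
    [[4.33,-1.59,-0.55],[-0.0138,-0.0365,-0.0435],100],
    [[4.33,-1.59,-0.55],[-0.0138,-0.0365,-0.0435],100],
    [[4.33,-1.59,-0.55],[-0.0138,-0.0365,-0.0435],100],
    [[4.33,-1.59,-0.55],[-0.0138,-0.0365,-0.0435],100],
    [[4.33,-1.59,-0.55],[-0.0138,-0.0365,-0.0435],100],
    [[4.33,-1.59,-0.55],[-0.0138,-0.0365,-0.0435],100],
    [[4.33,-1.59,-0.55],[-0.0138,-0.0365,-0.0435],100],
    [[4.33,-1.59,-0.55],[-0.0138,-0.0365,-0.0435],100],
    [[4.33,-1.59,-0.55],[-0.0138,-0.0365,-0.0435],100],
    [[4.33,-1.59,-0.55],[-0.0138,-0.0365,-0.0435],100],
    [[4.33,-1.59,-0.55],[-0.0138,-0.0365,-0.0435],100],
    [[4.33,-1.59,-0.55],[-0.0138,-0.0365,-0.0435],100],
    [[4.33,-1.59,-0.55],[-0.0138,-0.0365,-0.0435],100],
    [[4.33,-1.59,-0.55],[-0.0138,-0.0365,-0.0435],100],
    [[4.33,-1.59,-0.55],[-0.0138,-0.0365,-0.0435],100],
    [[4.33,-1.59,-0.55],[-0.0138,-0.0365,-0.0435],100],
    [[0,0,0],[0,0,0],100]
  ],
  "grip_force": 25
}}

```text
time: 2.42
ee_pos: [0.5734, -0.0485, 0.1006]
eef_rot: [0.848, 0.436, -0.269, 0.136]
ft_force: [-0.8, -0.4, 0.3]
width: 0.0869
grip_force: 0.0
```

Run:
```python
from g1 import *
st();a=rows(back(g,.10),4);rows(g,4);print(back(g,.1)[0],g[1][:,1:].T)
c=cam('wrist');cv2.imwrite('pics/w1.png',c['image']);print(c['f'],c['T'].round(3).tolist())
```

```text
2.425 [ 0.5734 -0.0485  0.1006] y [ 0.813 -0.583 -0.004] d [-0.338 -0.465 -0.819] F [-0.8 -0.4  0.3] w 0.0869 g 0.0 q [ 0.11  0.7  -0.51  1.4   0.63  1.69 -1.11]
4 rows of [-0.13, 0.05, -0.02] [0.0001, 0.0002, 0.002] deg/row 0.12 end [0.573, -0.053, 0.104]
4 rows of [-0.13, 0.05, 2.48] [0.0001, 0.0002, 0.002] deg/row 0.12 end [0.539, -0.099, 0.022]
[ 0.57278409 -0.05289502  0.10435132] [[ 0.8084964  -0.58850112  0.        ]
 [-0.33755037 -0.46373449 -0.81915204]]
291.2974492032258 [[0.813, -0.368, -0.452, 0.662], [-0.583, -0.519, -0.625, 0.075], [-0.005, 0.771, -0.636, 0.192], [0.0, 0.0, 0.0, 1.0]]
```

View pics/w1.png

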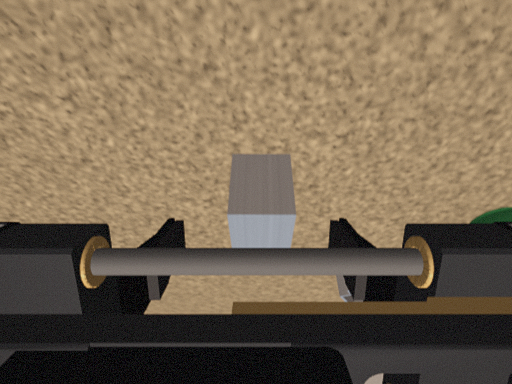

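The wrist view shows the lying pot's base and end faces (columns 230–293) centred between the fingers (about 170 and 345). I'll go in and grasp.

>>> {"op": "move_arm", "data": {
  "targets": [
    [[-0.13,0.05,2.48],[0,0,0.002],100],
    [[-0.13,0.05,2.48],[0,0,0.002],100],
    [[-0.13,0.05,2.48],[0,0,0.002],100],
    [[-0.13,0.05,2.48],[0,0,0.002],100],
    [[0,0,0],[0,0,0],100],
    [[0,0,0],[0,0,0],50],
    [[0,0,0],[0,0,0],50],
    [[0,0,0],[0,0,0],50],
    [[0,0,0],[0,0,0],50],
    [[0,0,0],[0,0,0],50]
  ],
  "grip_force": 25
}}

```text
time: 3.72
ee_pos: [0.5396, -0.1041, 0.0254]
eef_rot: [0.852, 0.429, -0.267, 0.138]
ft_force: [0.1, 1.0, 1.0]
width: 0.0522
grip_force: 24.9
```

```bash
cat >> g1.py <<'E'
def place(k,A,gx=.005,gz=.024,z=0):
    u=np.array([np.cos(TH),np.sin(TH),0]); B=bay(k)   # pot x = -u, pot z down, base at +.058
    return pose(B-u*gx+[0,0,.058-gz+z],TH,A,(.97,.25,0))
E
python3 - <<'E'
from g1 import *
st()
s=r.read_state();p=(s['ee_pos'],R.from_quat(s['eef_rot']).as_matrix())
h=place(-1,55,z=.10)
a=rows(up(p,.12),4);b=rows(h,18,a)
E
```

```text
3.725 [ 0.5396 -0.1041  0.0254] y [ 0.804 -0.594  0.006] d [-0.337 -0.464 -0.819] F [0.1 1.  1. ] w 0.0522 g 24.9 q [ 0.19  0.71 -0.48  1.56  0.68  1.51 -1.14]
4 rows of [-1.72, 0.02, -2.46] [0.0, 0.0, 0.0] deg/row 0.0 end [0.54, -0.104, 0.145]
18 rows of [2.15, -0.11, 0.41] [0.0098, 0.0811, -0.0535] deg/row 5.6 end [0.593, 0.237, 0.127]
```

Run:
```python
from g1 import *
s=r.read_state();p=(s['ee_pos'],R.from_quat(s['eef_rot']).as_matrix())
h=place(-1,55,.008,.028,z=.10)
a=rows(up(p,.12),4);b=rows(h,16,a)
```

```text
4 rows of [-1.72, 0.02, -2.46] [0.0, 0.0, 0.0] deg/row 0.0 end [0.54, -0.104, 0.145]
16 rows of [2.4, -0.12, 0.47] [0.011, 0.0913, -0.0602] deg/row 6.3 end [0.593, 0.234, 0.123]
```

>>> {"op": "move_arm", "data": {
  "targets": [
    [[-1.72,0.02,-2.46],[0,0,0],50],
    [[-1.72,0.02,-2.46],[0,0,0],50],
    [[-1.72,0.02,-2.46],[0,0,0],50],
    [[-1.72,0.02,-2.46],[0,0,0],50],
    [[2.4,-0.12,0.47],[0.011,0.0913,-0.0602],50],
    [[2.4,-0.12,0.47],[0.011,0.0913,-0.0602],50],
    [[2.4,-0.12,0.47],[0.011,0.0913,-0.0602],50],
    [[2.4,-0.12,0.47],[0.011,0.0913,-0.0602],50],
    [[2.4,-0.12,0.47],[0.011,0.0913,-0.0602],50],
    [[2.4,-0.12,0.47],[0.011,0.0913,-0.0602],50],
    [[2.4,-0.12,0.47],[0.011,0.0913,-0.0602],50],
    [[2.4,-0.12,0.47],[0.011,0.0913,-0.0602],50],
    [[2.4,-0.12,0.47],[0.011,0.0913,-0.0602],50],
    [[2.4,-0.12,0.47],[0.011,0.0913,-0.0602],50],
    [[2.4,-0.12,0.47],[0.011,0.0913,-0.0602],50],
    [[2.4,-0.12,0.47],[0.011,0.0913,-0.0602],50],
    [[2.4,-0.12,0.47],[0.011,0.0913,-0.0602],50],
    [[2.4,-0.12,0.47],[0.011,0.0913,-0.0602],50],
    [[2.4,-0.12,0.47],[0.011,0.0913,-0.0602],50],
    [[2.4,-0.12,0.47],[0.011,0.0913,-0.0602],50]
  ]
}}

```text
time: 6.22
ee_pos: [0.5936, 0.2342, 0.1235]
eef_rot: [0.543, 0.701, 0.284, -0.365]
ft_force: [0.1, -0.1, -1.3]
width: 0.0516
grip_force: 24.9
```

Run:
```python
from g1 import *
st();h=place(-1,55,.008,.028,z=.10);rows(h,2);print(h[0],h[1][:,1:].T.round(3))
a=cam('top')['image'];b=cam('scene')['image']
cv2.imwrite('pics/v2.png',np.hstack([cv2.resize(a[110:270,160:290],(400,492)),cv2.resize(b[140:300,210:340],(400,492))]))
```

```text
6.225 [0.5936 0.2342 0.1235] y [0.969 0.248 0.001] d [-0.203  0.795 -0.572] F [ 0.1 -0.1 -1.3] w 0.0516 g 24.9 q [ 0.74  1.01 -1.15  1.51 -0.09  1.15  0.11]
2 rows of [-0.01, -0.01, 0.02] [0.0001, -0.0012, 0.0005] deg/row 0.08 end [0.593, 0.234, 0.123]
[0.5934041  0.23447214 0.12310205] [[ 0.969  0.248 -0.   ]
 [-0.203  0.794 -0.574]]
```

View pics/v2.png

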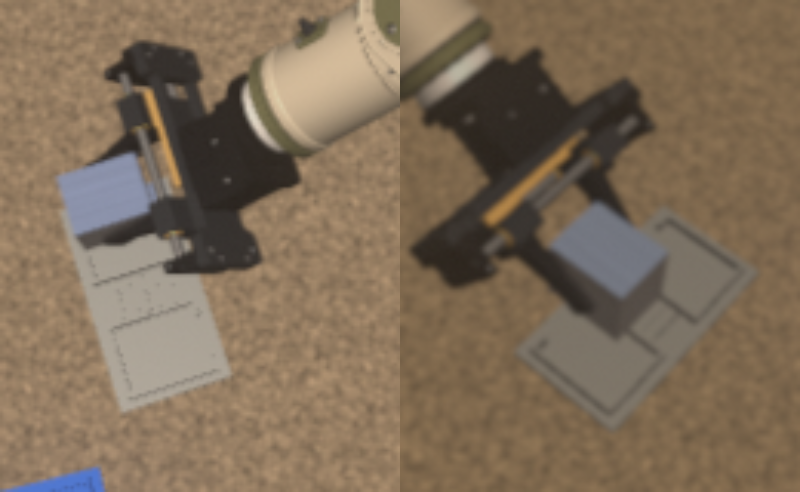

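Run:
```python
from g1 import *
a=cam('top');b=cam('scene')
B=bay(-1);u=np.array([np.cos(TH),np.sin(TH),0]);v=np.array([-np.sin(TH),np.cos(TH),0])
for n,c,o,P in(('top',a,(160,110),[(58,176),(80,236)]),('scene',b,(210,140),[(198,202),(152,243),(225,297),(265,255)])):
    for p in P:
        w=onz(c,o[0]+(p[0]+.5)/3.077-.5,o[1]+(p[1]+.5)/3.075-.5,.162)-B; print(n,(w@u*1000).round(1),(w@v*1000).round(1))
```

```text
top 29.9 -24.5
top 26.9 28.9
scene -28.9 25.5
scene -29.7 -23.1
scene 35.9 -22.4
scene 34.9 22.4
```

>>> {"op": "move_arm", "data": {
  "targets": [
    [[-1.26,0.02,0.88],[0,0,0],50],
    [[-1.26,0.02,0.88],[0,0,0],50],
    [[-1.26,0.02,0.88],[0,0,0],50],
    [[-1.26,0.02,0.88],[0,0,0],50],
    [[-1.26,0.02,0.88],[0,0,0],50],
    [[-1.26,0,0.88],[0,0,0],50],
    [[-0.16,0,0.11],[0,0,0],50],
    [[-0.16,0,0.11],[0,0,0],50],
    [[-0.16,0,0.11],[0,0,0],50],
    [[0,0,0],[0,0,0],50],
    [[0,0,0],[0,0,0],50]
  ]
}}

```text
time: 7.8
ee_pos: [0.5947, 0.2343, 0.0257]
eef_rot: [0.544, 0.701, 0.283, -0.365]
ft_force: [0.9, -0.1, -1.4]
width: 0.0519
grip_force: 24.9
```

Run:
```python
from g1 import *
st();h=place(-1,55,.008,.028);rows(h,1)
a=cam('top')['image'];b=cam('scene')['image']
cv2.imwrite('pics/v3.png',np.hstack([cv2.resize(a[110:270,160:290],(400,492)),cv2.resize(b[140:300,210:340],(400,492))]))
```

```text
7.8 [0.5947 0.2343 0.0257] y [0.969 0.248 0.   ] d [-0.203  0.794 -0.573] F [ 0.9 -0.1 -1.4] w 0.0519 g 24.9 q [ 0.7   1.13 -1.07  1.52 -0.03  1.06  0.19]
1 rows of [-0.19, -0.12, 0.19] [0.0005, -0.0001, -0.0002] deg/row 0.03 end [0.593, 0.234, 0.023]
```

View pics/v3.png

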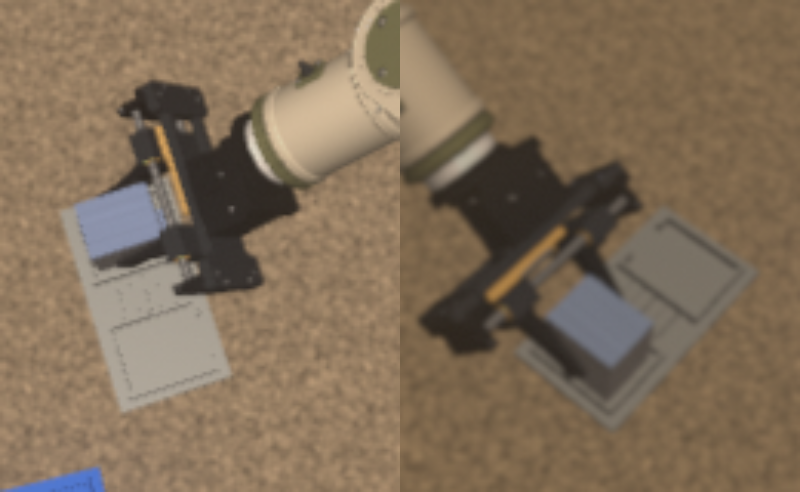

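Both views show the pot base up in the far bay (top crop about 120,220), inside the walls with no contact force yet. I'll lower it gently.

>>> {"op": "move_arm", "data": {
  "targets": [
    [[-0.08,0,0.06],[0,0,0],50],
    [[-0.08,0,0.06],[0,0,0],50],
    [[-0.08,0,0.06],[0,0,0],50],
    [[0,0,0],[0,0,0],50],
    [[0,0,0],[0,0,0],50]
  ]
}}

```text
time: 8.52
ee_pos: [0.595, 0.2345, 0.0247]
eef_rot: [0.544, 0.7, 0.284, -0.365]
ft_force: [-2.9, -6.3, 12.8]
width: 0.0517
grip_force: 25.0
```

>>> {"op": "move_arm", "data": {
  "targets": [
    [[0,0,0],[0,0,0],76],
    [[0,0,0],[0,0,0],76],
    [[0,0,0],[0,0,0],76],
    [[0,0,-0.8],[0,0,0],76],
    [[0,0,-2.0],[0,0,0],76],
    [[0,0,-2.5],[0,0,0],76],
    [[0,0,-3.0],[0,0,0],90],
    [[1.5,0,-3.0],[0,0,0],100],
    [[2.5,0,-2.0],[0,0,0],100],
    [[3.5,0,-2.0],[0,0,0],100],
    [[0,0,0],[0,0,0],100]
  ]
}}

```text
time: 9.9
ee_pos: [0.6157, 0.1559, 0.1765]
eef_rot: [0.543, 0.702, 0.285, -0.363]
ft_force: [0.4, 0.7, -0.4]
width: 0.0866
grip_force: 0.0
```

Run:
```python
from g1 import *
st()
a=cam('top')['image'];b=cam('scene')['image']
cv2.imwrite('pics/v4.png',np.hstack([cv2.resize(a[140:270,160:290],(400,400)),cv2.resize(b[170:300,230:360],(400,400))]))
```

```text
9.9 [0.6157 0.1559 0.1765] y [0.969 0.249 0.005] d [-0.201  0.794 -0.574] F [ 0.4  0.7 -0.4] w 0.0866 g 0.0 q [ 0.81  0.97 -1.15  1.39 -0.1   1.33  0.13]
```

View pics/v4.png

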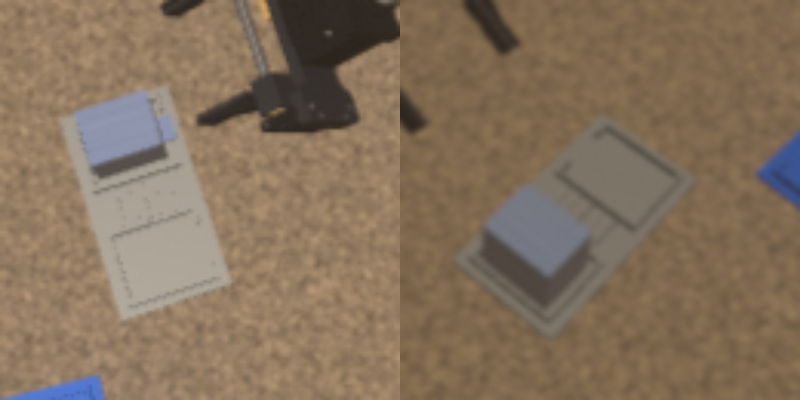

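The first pot sits flat in the far bay with its tab in the gap (top crop about 170,130). Next is the standing pot: first I lay it on its plain end where the other pot lay, then repeat the same flip.

```bash
cat > g2.py <<'E'
from g1 import *
SX,SY,SYAW=.553,-.324,1.57
gx,gz=.008,.034
def gs(): # grasp of standing pot
    x=np.array([np.cos(SYAW),np.sin(SYAW),0]);return pose(np.array([SX,SY,gz])+x*gx,SYAW-np.pi,40,(1,0,0))
def lay(gx=gx,gz=gz,z=0): # lay on plain end at old spot, mouth along th
    return pose(np.array([.5425,-.0945,.033+gx+z])+m*(gz-.029),th+np.pi,50,(.8,-.6,0))
def path(goal,n):
    s=r.read_state();p,Q=s['ee_pos'].copy(),R.from_quat(s['eef_rot']).as_matrix();rv=R.from_matrix(Q.T@goal[1]).as_rotvec()/n
    M=sum(R.from_rotvec(rv*k).as_matrix() for k in range(n));t=np.linalg.solve(M,Q.T@(goal[0]-p))
    for k in range(n): p=p+Q@t;Q=Q@R.from_rotvec(rv).as_matrix();print(p.round(3),Q[:,1].round(2)) if k%3==0 else 0
E
python3 - <<'E'
from g2 import *
a=cam('top')
q=lambda u,v:(290+(u+.5)/6.015-.5,160+(v+.5)/6-.5)
S=[onz(a,*q(*p),.058) for p in [(605,89),(752,91),(755,203),(606,203)]]
print('stand',fit(S,[(.033,-.026),(-.033,-.026),(-.033,.026),(.033,.026)]))
g=gs();b=rows(back(g,.1),18);path(back(g,.1),18);rows(g,4,b)
E
```

```text
stand (np.float64(1.479123638729233), array([ 0.55304159, -0.3242893 ]), array([0.00069759, 0.0010047 , 0.00085375, 0.00142462]))
18 rows of [-2.59, -0.62, 0.04] [-0.0021, -0.0916, 0.0156] deg/row 5.32 end [0.553, -0.264, 0.096]
[0.612 0.139 0.15 ] [ 0.97  0.24 -0.01]
[0.605 0.081 0.095] [ 0.98  0.2  -0.04]
[0.598 0.011 0.058] [ 0.99  0.16 -0.05]
[ 0.589 -0.066  0.04 ] [ 0.99  0.11 -0.05]
[ 0.578 -0.145  0.044] [ 1.    0.06 -0.04]
[ 0.564 -0.219  0.069] [ 1.    0.02 -0.02]
4 rows of [-0.0, -0.0, 2.5] [0.0, 0.0, 0.0] deg/row 0.0 end [0.553, -0.328, 0.019]
```

```bash
sed -i 's/SYAW=.553,-.324,1.57/SYAW=.553,-.324,1.479/' g2.py
python3 - <<'E'
from g2 import *
g=gs();w=pose([.57,-.03,.20],SYAW,0.001,(1,0,0));a=rows(w,9);path(w,9);b=rows(back(g,.1),9,a);rows(g,4,b)
E
```

```text
9 rows of [-1.75, -0.71, -1.13] [-0.0183, -0.1055, 0.0351] deg/row 6.46 end [0.57, -0.03, 0.181]
[0.613 0.134 0.164] [ 0.98  0.21 -0.02]
[0.602 0.07  0.154] [ 0.99  0.1  -0.04]
[0.585 0.007 0.164] [ 1.   -0.02 -0.03]
9 rows of [-2.23, 0.11, 1.73] [-0.0, -0.0776, -0.0] deg/row 4.44 end [0.559, -0.264, 0.096]
4 rows of [-0.0, -0.0, 2.5] [0.0, 0.0, 0.0] deg/row 0.0 end [0.553, -0.328, 0.019]
```

>>> {"op": "move_arm", "data": {
  "targets": [
    [[-1.75,-0.71,-1.13],[-0.0183,-0.1055,0.0351],100],
    [[-1.75,-0.71,-1.13],[-0.0183,-0.1055,0.0351],100],
    [[-1.75,-0.71,-1.13],[-0.0183,-0.1055,0.0351],100],
    [[-1.75,-0.71,-1.13],[-0.0183,-0.1055,0.0351],100],
    [[-1.75,-0.71,-1.13],[-0.0183,-0.1055,0.0351],100],
    [[-1.75,-0.71,-1.13],[-0.0183,-0.1055,0.0351],100],
    [[-1.75,-0.71,-1.13],[-0.0183,-0.1055,0.0351],100],
    [[-1.75,-0.71,-1.13],[-0.0183,-0.1055,0.0351],100],
    [[-1.75,-0.71,-1.13],[-0.0183,-0.1055,0.0351],100],
    [[-2.23,0.11,1.73],[0,-0.0776,0],100],
    [[-2.23,0.11,1.73],[0,-0.0776,0],100],
    [[-2.23,0.11,1.73],[0,-0.0776,0],100],
    [[-2.23,0.11,1.73],[0,-0.0776,0],100],
    [[-2.23,0.11,1.73],[0,-0.0776,0],100],
    [[-2.23,0.11,1.73],[0,-0.0776,0],100],
    [[-2.23,0.11,1.73],[0,-0.0776,0],100],
    [[-2.23,0.11,1.73],[0,-0.0776,0],100],
    [[-2.23,0.11,1.73],[0,-0.0776,0],100],
    [[0,0,0],[0,0,0],100]
  ]
}}

```text
time: 12.42
ee_pos: [0.5568, -0.2644, 0.0934]
eef_rot: [0.694, 0.633, -0.254, 0.229]
ft_force: [-1.2, 0.3, 0.5]
width: 0.0868
grip_force: 0.0
```

Run:
```python
from g2 import *
st();g=gs();a=rows(back(g,.10),4);rows(g,4)
c=cam('wrist');cv2.imwrite('pics/w2.png',c['image'])
```

```text
12.425 [ 0.5568 -0.2644  0.0934] y [ 0.996 -0.094 -0.004] d [-0.063 -0.639 -0.766] F [-1.2  0.3  0.5] w 0.0868 g 0.0 q [ 0.49  0.52 -0.62  1.76  1.02  1.33 -0.65]
4 rows of [-0.04, 0.04, -0.06] [-0.001, -0.0002, 0.0002] deg/row 0.06 end [0.559, -0.264, 0.096]
4 rows of [-0.04, 0.05, 2.44] [-0.001, -0.0002, 0.0002] deg/row 0.06 end [0.553, -0.328, 0.019]
```

View pics/w2.png

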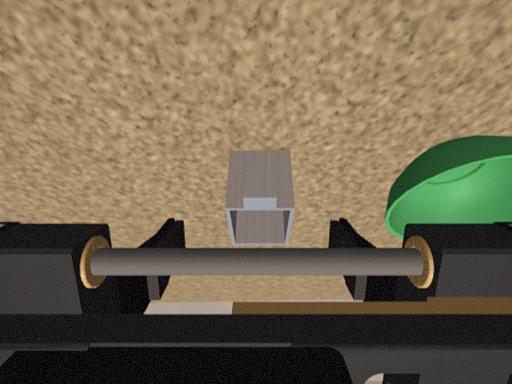

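The wrist view shows the pot mouth and tab at (260,205), centred and square between the fingers. The bowl's edge is at column 388, clear of the finger.

>>> {"op": "move_arm", "data": {
  "targets": [
    [[-0.04,0.05,2.44],[-0.001,0,0],100],
    [[-0.04,0.05,2.44],[-0.001,0,0],100],
    [[-0.04,0.05,2.44],[-0.001,0,0],100],
    [[-0.04,0.05,2.44],[-0.001,0,0],100],
    [[0,0,0],[0,0,0],100],
    [[0,0,0],[0,0,0],50],
    [[0,0,0],[0,0,0],50],
    [[0,0,0],[0,0,0],50],
    [[0,0,0],[0,0,0],50],
    [[0,0,0],[0,0,0],50]
  ],
  "grip_force": 25
}}

```text
time: 13.72
ee_pos: [0.5545, -0.3276, 0.0216]
eef_rot: [0.694, 0.634, -0.251, 0.232]
ft_force: [-0.6, 2.0, 3.2]
width: 0.0517
grip_force: 25.0
```

Run:
```python
from g2 import *
st();s=r.read_state();d=s['ee_pos']-gs()[0];x=np.array([np.cos(SYAW),np.sin(SYAW),0]);gx2=gx+d@x;gz2=gz+d[2];print(gx2,gz2)
p=(s['ee_pos'],R.from_quat(s['eef_rot']).as_matrix())
a=rows(up(p,.12),4);w=lay(gx2,gz2,.08);rows(w,13,a);rows(lay(gx2,gz2,.003),4,w)
```

```text
13.725 [ 0.5545 -0.3276  0.0216] y [ 0.996 -0.09   0.003] d [-0.055 -0.64  -0.766] F [-0.6  2.   3.2] w 0.0517 g 25.0 q [ 0.54  0.63 -0.55  1.78  1.14  1.19 -0.69]
0.008801796375017545 0.03617251163236855
4 rows of [-1.93, 0.01, -2.3] [0.0, 0.0, 0.0] deg/row 0.0 end [0.555, -0.328, 0.142]
13 rows of [1.92, -0.7, 0.27] [-0.0038, 0.1175, 0.0458] deg/row 7.23 end [0.547, -0.089, 0.11]
4 rows of [-1.47, 0.0, 1.24] [0.0, 0.0, 0.0] deg/row 0.0 end [0.547, -0.089, 0.033]
```

>>> {"op": "move_arm", "data": {
  "targets": [
    [[-1.93,0.01,-2.3],[0,0,0],50],
    [[-1.93,0.01,-2.3],[0,0,0],50],
    [[-1.93,0.01,-2.3],[0,0,0],50],
    [[-1.93,0.01,-2.3],[0,0,0],50],
    [[1.92,-0.7,0.27],[-0.0038,0.1175,0.0458],50],
    [[1.92,-0.7,0.27],[-0.0038,0.1175,0.0458],50],
    [[1.92,-0.7,0.27],[-0.0038,0.1175,0.0458],50],
    [[1.92,-0.7,0.27],[-0.0038,0.1175,0.0458],50],
    [[1.92,-0.7,0.27],[-0.0038,0.1175,0.0458],50],
    [[1.92,-0.7,0.27],[-0.0038,0.1175,0.0458],50],
    [[1.92,-0.7,0.27],[-0.0038,0.1175,0.0458],50],
    [[1.92,-0.7,0.27],[-0.0038,0.1175,0.0458],50],
    [[1.92,-0.7,0.27],[-0.0038,0.1175,0.0458],50],
    [[1.92,-0.7,0.27],[-0.0038,0.1175,0.0458],50],
    [[1.92,-0.7,0.27],[-0.0038,0.1175,0.0458],50],
    [[1.92,-0.7,0.27],[-0.0038,0.1175,0.0458],50],
    [[1.92,-0.7,0.27],[-0.0038,0.1175,0.0458],50],
    [[0,0,0],[0,0,0],50]
  ]
}}

```text
time: 15.98
ee_pos: [0.5462, -0.0887, 0.1083]
eef_rot: [0.808, 0.41, 0.377, -0.192]
ft_force: [-0.4, 0.2, -0.6]
width: 0.0514
grip_force: 25.0
```

Run:
```python
from g2 import *
st();w=lay(.0088,.0362,.08);rows(w,1);rows(lay(.0088,.0362,.003),5)
```

```text
15.975 [ 0.5462 -0.0887  0.1083] y [ 0.808 -0.59  -0.002] d [ 0.451  0.62  -0.642] F [-0.4  0.2 -0.6] w 0.0514 g 25.0 q [ 1.53  0.64 -1.13  1.98 -0.42  0.79  0.18]
1 rows of [0.13, 0.04, -0.05] [-0.0002, -0.0005, -0.0025] deg/row 0.14 end [0.547, -0.089, 0.11]
5 rows of [-1.15, 0.01, 0.98] [-0.0, -0.0001, -0.0005] deg/row 0.03 end [0.547, -0.089, 0.033]
```

>>> {"op": "move_arm", "data": {
  "targets": [
    [[-1.15,0.01,0.98],[0,0,0],50],
    [[-1.15,0.01,0.98],[0,0,0],50],
    [[-1.15,0.01,0.98],[0,0,0],50],
    [[-1.15,0.01,0.98],[0,0,0],50],
    [[-1.15,0.01,0.98],[0,0,0],50],
    [[-0.08,0,0.06],[0,0,0],50],
    [[-0.08,0,0.06],[0,0,0],50],
    [[-0.08,0,0.06],[0,0,0],50],
    [[0,0,0],[0,0,0],50],
    [[0,0,0],[0,0,0],50]
  ]
}}

```text
time: 17.23
ee_pos: [0.5479, -0.0885, 0.0308]
eef_rot: [0.808, 0.411, 0.377, -0.191]
ft_force: [0.6, 0.4, -1.2]
width: 0.0518
grip_force: 25.0
```

>>> {"op": "move_arm", "data": {
  "targets": [
    [[-0.08,0,0.06],[0,0,0],50],
    [[-0.08,0,0.06],[0,0,0],50],
    [[0,0,0],[0,0,0],50],
    [[0,0,0],[0,0,0],50]
  ]
}}

```text
time: 17.73
ee_pos: [0.5479, -0.0884, 0.0304]
eef_rot: [0.807, 0.411, 0.377, -0.192]
ft_force: [-15.9, -7.7, 25.0]
width: 0.0516
grip_force: 25.0
```

>>> {"op": "move_arm", "data": {
  "targets": [
    [[0.08,0,-0.06],[0,0,0],50],
    [[0,0,0],[0,0,0],80],
    [[0,0,0],[0,0,0],100],
    [[0,0,0],[0,0,0],100],
    [[0,0,-0.8],[0,0,0],100],
    [[0,0,-2.0],[0,0,0],100],
    [[0,0,-3.0],[0,0,0],100],
    [[0,0,-3.0],[0,0,0],100],
    [[2.0,0,-3.0],[0,0,0],100],
    [[3.0,0,-3.0],[0,0,0],100],
    [[3.0,0,-3.0],[0,0,0],100],
    [[0,0,0],[0,0,0],100]
  ]
}}

```text
time: 19.23
ee_pos: [0.4985, -0.1582, 0.2076]
eef_rot: [0.808, 0.412, 0.377, -0.189]
ft_force: [-0.5, 0.8, -0.4]
width: 0.087
grip_force: 0.0
```

Run:
```python
from g2 import *
st();a=cam('top');b=cam('scene')
f=lambda im,x,y,w,h:cv2.resize(im[y:y+h,x:x+w],(w*6,h*6),interpolation=cv2.INTER_CUBIC)
cv2.imwrite('pics/v5.png',np.hstack([f(a['image'],285,165,66,66),f(b['image'],195,130,60,66)]))
```

```text
19.225 [ 0.4985 -0.1582  0.2076] y [ 0.808 -0.589  0.004] d [ 0.453  0.616 -0.644] F [-0.5  0.8 -0.4] w 0.087 g 0.0 q [ 1.77  0.48 -1.22  1.89 -0.48  1.09  0.2 ]
```

View pics/v5.png

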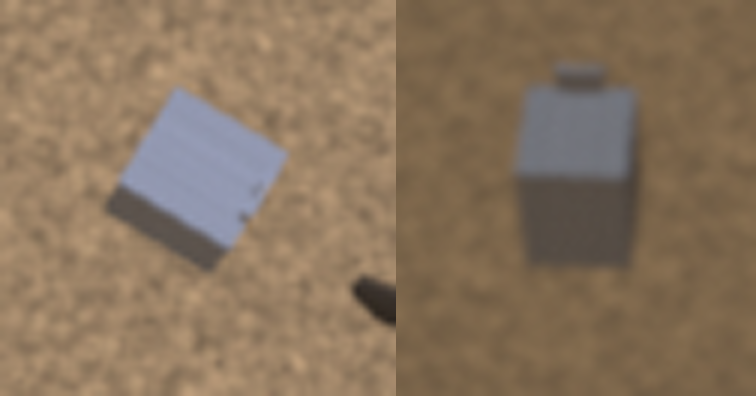

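The pot now lies on its plain end, tab up, at top crop (200,165). I'll measure it and plan the same grasp.

```bash
cat > g3.py <<'E'
from g2 import *
E
python3 - <<'E'
from g2 import *
a=cam('top')
L=[onz(a,285+(u+.5)/6-.5,165+(v+.5)/6-.5,.066) for u,v in [(178,86),(288,153),(230,248),(118,183)]]
t,c,res=fit(L,[(-.029,.026),(.029,.026),(.029,-.026),(-.029,-.026)]);print(t,c,res)
c=c+[-.0006,.0013]
open('g3.py','a').write(f"""
th=TH3={t};m=np.array([np.cos(th),np.sin(th),0]);C=np.array([{c[0]},{c[1]},.033])
g=pose(C+m*(.024-.029)+[0,0,.005],th,35,(.8,-.6,0))
""")
E
python3 - <<'E'
from g3 import *
w=pose([.56,-.07,.22],th,0.001,(.8,-.6,0));a=rows(w,8);path(w,8);b=rows(back(g,.1),6,a);rows(g,4,b)
E
```

```text
-2.195895258400305 [ 0.54311898 -0.09418722] [0.00055318 0.00049615 0.0008642  0.0005236 ]
8 rows of [1.2, -0.0, 0.69] [0.0002, -0.109, -0.0005] deg/row 6.24 end [0.56, -0.07, 0.201]
[ 0.505 -0.146  0.209] [ 0.81 -0.59 -0.  ]
[ 0.529 -0.113  0.215] [ 0.81 -0.59  0.  ]
[ 0.553 -0.08   0.207] [ 0.81 -0.59  0.  ]
6 rows of [0.78, -0.01, 1.49] [0.0, -0.1018, -0.0] deg/row 5.83 end [0.573, -0.051, 0.104]
4 rows of [-0.0, -0.0, 2.5] [0.0, 0.0, 0.0] deg/row 0.0 end [0.539, -0.098, 0.022]
```

>>> {"op": "move_arm", "data": {
  "targets": [
    [[1.2,0,0.69],[0,-0.109,-0.0005],100],
    [[1.2,0,0.69],[0,-0.109,-0.0005],100],
    [[1.2,0,0.69],[0,-0.109,-0.0005],100],
    [[1.2,0,0.69],[0,-0.109,-0.0005],100],
    [[1.2,0,0.69],[0,-0.109,-0.0005],100],
    [[1.2,0,0.69],[0,-0.109,-0.0005],100],
    [[1.2,0,0.69],[0,-0.109,-0.0005],100],
    [[1.2,0,0.69],[0,-0.109,-0.0005],100],
    [[0.78,-0.01,1.49],[0,-0.1018,0],100],
    [[0.78,-0.01,1.49],[0,-0.1018,0],100],
    [[0.78,-0.01,1.49],[0,-0.1018,0],100],
    [[0.78,-0.01,1.49],[0,-0.1018,0],100],
    [[0.78,-0.01,1.49],[0,-0.1018,0],100],
    [[0.78,-0.01,1.49],[0,-0.1018,0],100],
    [[0,0,0],[0,0,0],100]
  ]
}}

```text
time: 21.25
ee_pos: [0.5722, -0.0499, 0.1013]
eef_rot: [0.848, 0.436, -0.27, 0.136]
ft_force: [-0.3, 0.1, 0.5]
width: 0.0871
grip_force: 0.0
```

Run:
```python
from g3 import *
st();rows(g,4)
```

```text
21.25 [ 0.5722 -0.0499  0.1013] y [ 0.813 -0.583 -0.004] d [-0.338 -0.466 -0.817] F [-0.3  0.1  0.5] w 0.0871 g 0.0 q [ 0.26  0.77 -0.75  1.39  0.76  1.76 -1.19]
4 rows of [-0.05, 0.03, 2.45] [-0.0004, 0.0008, 0.0013] deg/row 0.09 end [0.539, -0.098, 0.022]
```

>>> {"op": "move_arm", "data": {
  "targets": [
    [[-0.05,0.03,2.45],[0,0.001,0.001],100],
    [[-0.05,0.03,2.45],[0,0.001,0.001],100],
    [[-0.05,0.03,2.45],[0,0.001,0.001],100],
    [[-0.05,0.03,2.45],[0,0.001,0.001],100],
    [[0,0,0],[0,0,0],100],
    [[0,0,0],[0,0,0],50],
    [[0,0,0],[0,0,0],50],
    [[0,0,0],[0,0,0],50],
    [[0,0,0],[0,0,0],50],
    [[0,0,0],[0,0,0],50]
  ],
  "grip_force": 25
}}

```text
time: 22.5
ee_pos: [0.541, -0.099, 0.0261]
eef_rot: [0.851, 0.433, -0.265, 0.137]
ft_force: [0.6, 0.6, 1.6]
width: 0.0518
grip_force: 25.0
```

Run:
```python
from g3 import *
st();s=r.read_state();d=s['ee_pos']-g[0];gx2=.005+d[2];gz2=.024+d@m;print(gx2,gz2)
p=(s['ee_pos'],R.from_quat(s['eef_rot']).as_matrix())
h=place(1,55,gx2,gz2,z=.10);a=rows(up(p,.12),4);b=rows(h,16,a)
```

```text
22.5 [ 0.541  -0.099   0.0261] y [ 0.809 -0.588  0.004] d [-0.332 -0.463 -0.822] F [0.6 0.6 1.6] w 0.0518 g 25.0 q [ 0.35  0.78 -0.72  1.55  0.81  1.6  -1.22]
0.00869341151869641 0.023924924914781563
4 rows of [-1.71, 0.01, -2.47] [0.0, 0.0, 0.0] deg/row 0.0 end [0.541, -0.099, 0.146]
16 rows of [2.0, -0.74, 0.49] [0.0109, 0.0911, -0.0597] deg/row 6.27 end [0.487, 0.207, 0.127]
```

>>> {"op": "move_arm", "data": {
  "targets": [
    [[-1.71,0.01,-2.47],[0,0,0],50],
    [[-1.71,0.01,-2.47],[0,0,0],50],
    [[-1.71,0.01,-2.47],[0,0,0],50],
    [[-1.71,0.01,-2.47],[0,0,0],50],
    [[2.0,-0.74,0.49],[0.0109,0.0911,-0.0597],50],
    [[2.0,-0.74,0.49],[0.0109,0.0911,-0.0597],50],
    [[2.0,-0.74,0.49],[0.0109,0.0911,-0.0597],50],
    [[2.0,-0.74,0.49],[0.0109,0.0911,-0.0597],50],
    [[2.0,-0.74,0.49],[0.0109,0.0911,-0.0597],50],
    [[2.0,-0.74,0.49],[0.0109,0.0911,-0.0597],50],
    [[2.0,-0.74,0.49],[0.0109,0.0911,-0.0597],50],
    [[2.0,-0.74,0.49],[0.0109,0.0911,-0.0597],50],
    [[2.0,-0.74,0.49],[0.0109,0.0911,-0.0597],50],
    [[2.0,-0.74,0.49],[0.0109,0.0911,-0.0597],50],
    [[2.0,-0.74,0.49],[0.0109,0.0911,-0.0597],50],
    [[2.0,-0.74,0.49],[0.0109,0.0911,-0.0597],50],
    [[2.0,-0.74,0.49],[0.0109,0.0911,-0.0597],50],
    [[2.0,-0.74,0.49],[0.0109,0.0911,-0.0597],50],
    [[2.0,-0.74,0.49],[0.0109,0.0911,-0.0597],50],
    [[2.0,-0.74,0.49],[0.0109,0.0911,-0.0597],50]
  ]
}}

```text
time: 25.0
ee_pos: [0.486, 0.2071, 0.1269]
eef_rot: [0.543, 0.701, 0.284, -0.365]
ft_force: [-0.3, 0.6, -0.8]
width: 0.0515
grip_force: 25.0
```

Run:
```python
from g3 import *
st();rows(place(1,55,.0087,.0239,z=.10),1);rows(place(1,55,.0087,.0239,z=.003),6)
```

```text
25.0 [0.486  0.2071 0.1269] y [0.969 0.249 0.002] d [-0.203  0.795 -0.572] F [-0.3  0.6 -0.8] w 0.0515 g 25.0 q [ 1.04  1.08 -1.41  1.8   0.11  1.09 -0.02]
1 rows of [-0.02, 0.09, -0.09] [0.0005, -0.0025, 0.002] deg/row 0.19 end [0.487, 0.207, 0.127]
6 rows of [-1.33, 0.01, 0.91] [0.0001, -0.0004, 0.0003] deg/row 0.03 end [0.487, 0.207, 0.03]
```

>>> {"op": "move_arm", "data": {
  "targets": [
    [[-1.33,0.02,0.91],[0,0,0],50],
    [[-1.33,0.02,0.91],[0,0,0],50],
    [[-1.33,0.02,0.91],[0,0,0],50],
    [[-1.33,0.02,0.91],[0,0,0],50],
    [[-1.33,0.02,0.91],[0,0,0],50],
    [[-1.33,0.02,0.91],[0,0,0],50],
    [[-0.08,0,0.06],[0,0,0],50],
    [[-0.08,0,0.06],[0,0,0],50],
    [[0,0,0],[0,0,0],50],
    [[0,0,0],[0,0,0],50]
  ]
}}

```text
time: 26.25
ee_pos: [0.4877, 0.2064, 0.0284]
eef_rot: [0.544, 0.701, 0.283, -0.364]
ft_force: [-0.3, -0.1, -1.3]
width: 0.0517
grip_force: 25.0
```

Run:
```python
from g3 import *
st();rows(place(1,55,.0087,.0239),1)
```

```text
26.25 [0.4877 0.2064 0.0284] y [0.969 0.248 0.001] d [-0.203  0.794 -0.574] F [-0.3 -0.1 -1.3] w 0.0517 g 25.0 q [ 0.99  1.2  -1.28  1.81  0.19  1.    0.06]
1 rows of [-0.08, -0.06, 0.09] [0.0006, 0.0002, 0.0008] deg/row 0.06 end [0.487, 0.207, 0.027]
```

>>> {"op": "move_arm", "data": {
  "targets": [
    [[-0.08,0,0.06],[0,0,0],50],
    [[-0.08,0,0.06],[0,0,0],50],
    [[0,0,0],[0,0,0],50],
    [[0,0,0],[0,0,0],50]
  ]
}}

```text
time: 26.75
ee_pos: [0.4877, 0.2065, 0.0277]
eef_rot: [0.543, 0.701, 0.284, -0.365]
ft_force: [-2.8, -8.6, 11.1]
width: 0.0518
grip_force: 25.0
```

Contact is at floor height, so I'll release and back off.

>>> {"op": "move_arm", "data": {
  "targets": [
    [[0,0,0],[0,0,0],76],
    [[0,0,0],[0,0,0],76],
    [[0,0,0],[0,0,0],76],
    [[0,0,-0.8],[0,0,0],76],
    [[0,0,-2.0],[0,0,0],76],
    [[0,0,-2.5],[0,0,0],76],
    [[0,0,-3.0],[0,0,0],90],
    [[0,0,-3.5],[0,0,0],100],
    [[0,0,-3.5],[0,0,0],100],
    [[1.5,0,-2.5],[0,0,0],100],
    [[1.5,0,-2.0],[0,0,0],100],
    [[0,0,0],[0,0,0],100]
  ]
}}

```text
time: 28.25
ee_pos: [0.5242, 0.0657, 0.1661]
eef_rot: [0.544, 0.701, 0.284, -0.363]
ft_force: [-0.5, 1.6, -0.1]
width: 0.0869
grip_force: 0.0
```

Run:
```python
from g3 import *
st();a=cam('top')['image'];b=cam('scene')['image']
f=lambda im:cv2.resize(im,(400,300),interpolation=cv2.INTER_CUBIC)
cv2.imwrite('pics/v6.png',np.vstack([np.hstack([f(a),f(b)]),np.hstack([f(a[160:250,155:275]),f(b[200:290,235:355])])]))
```

```text
28.25 [0.5242 0.0657 0.1661] y [0.969 0.247 0.003] d [-0.201  0.794 -0.574] F [-0.5  1.6 -0.1] w 0.0869 g 0.0 q [ 1.15  1.07 -1.39  1.59  0.09  1.39  0.09]
```

View pics/v6.png

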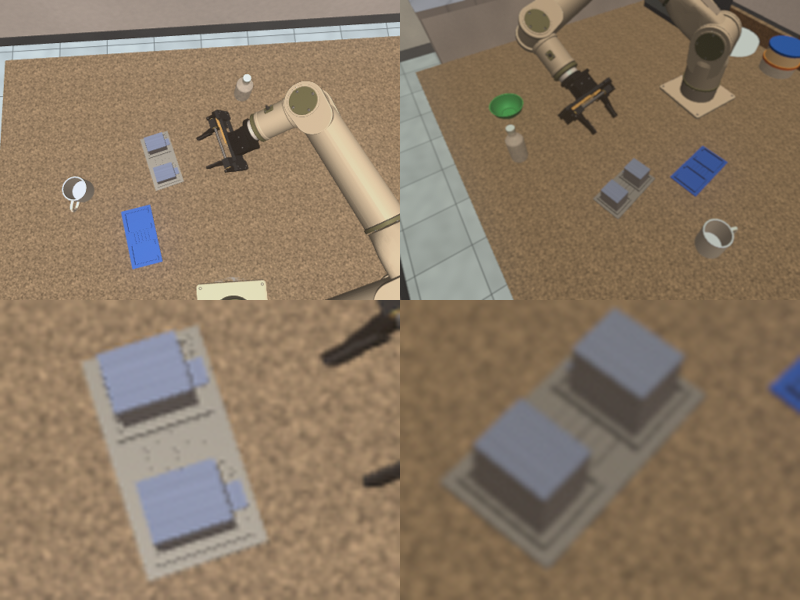

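Both pots sit mouth down and level in their bays, with their tabs in the gaps (lower-left crop, 198,372 and 237,495). The bystanders haven't moved and the gripper is clear.

```bash
python3 -c "
from bench import r
print(r.close_job())"
```

```text
the job is handed in; nothing more can be done
None
```

Both pots are in the grey tray, one per bay, mouth down and flat with their tabs in the gaps; the job is handed in, with about 28 s on the robot's clock.

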